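# Turn a row of sample bottles round for labelling

### The job

The labelling bench takes the samples from the other end, so move the four bottles with coloured caps from the full rack into the empty rack in reverse order, counted from each rack's green end: the bottle nearest the green end of the full rack goes into the bay farthest from the green end of the empty rack, the next into the bay beside that, and so on. Set each one down, without dropping it, upright on the floor of its own bay, tip none over, and leave the mug where it is.

Things in the scene. Friction and masses are not known exactly. Their poses are not given: they have to be found in the camera images.
- bottle_black_center (a point): Centre (51 mm above its underside, on its axis) of the loose clear glass sample bottle with the black screw cap: 102 mm tall, about 0.24 kg; round body 50 mm in diameter up to 75 mm above its underside, then the cap, 29 mm in diameter (30 mm where coloured), up to the top. z points up along the bottle. Grasp it round the body from above.
- bottle_red_center (a point): Centre (51 mm above its underside, on its axis) of the loose clear glass sample bottle with the red screw cap: 102 mm tall, about 0.24 kg; round body 50 mm in diameter up to 75 mm above its underside, then the cap, 29 mm in diameter (30 mm where coloured), up to the top. z points up along the bottle. Grasp it round the body from above.
- bottle_blue_center (a point): Centre (51 mm above its underside, on its axis) of the loose clear glass sample bottle with the blue screw cap: 102 mm tall, about 0.24 kg; round body 50 mm in diameter up to 75 mm above its underside, then the cap, 29 mm in diameter (30 mm where coloured), up to the top. z points up along the bottle. Grasp it round the body from above.
- bottle_yellow_center (a point): Centre (51 mm above its underside, on its axis) of the loose clear glass sample bottle with the yellow screw cap: 102 mm tall, about 0.24 kg; round body 50 mm in diameter up to 75 mm above its underside, then the cap, 29 mm in diameter (30 mm where coloured), up to the top. z points up along the bottle. Grasp it round the body from above.
- bay_black: Fixed grey bay of the full rack with a black tag on its front lip; the black-capped bottle stands in it at the start. 76 x 76 mm, 68 mm square inside, 18 mm tall. Origin: centre of its underside, 6 mm above the table. The four bays touch in a row along their common y axis (pitch 76 mm), in an order that varies. +y points to the rack's green end block, x across the row.
- bay_red: Fixed grey bay of the full rack with a red tag on its front lip; the red-capped bottle stands in it at the start. 76 x 76 mm, 68 mm square inside, 18 mm tall. Origin: centre of its underside, 6 mm above the table. The four bays touch in a row along their common y axis (pitch 76 mm), in an order that varies. +y points to the rack's green end block, x across the row.
- bay_blue: Fixed grey bay of the full rack with a blue tag on its front lip; the blue-capped bottle stands in it at the start. 76 x 76 mm, 68 mm square inside, 18 mm tall. Origin: centre of its underside, 6 mm above the table. The four bays touch in a row along their common y axis (pitch 76 mm), in an order that varies. +y points to the rack's green end block, x across the row.
- bay_yellow: Fixed grey bay of the full rack with a yellow tag on its front lip; the yellow-capped bottle stands in it at the start. 76 x 76 mm, 68 mm square inside, 18 mm tall. Origin: centre of its underside, 6 mm above the table. The four bays touch in a row along their common y axis (pitch 76 mm), in an order that varies. +y points to the rack's green end block, x across the row.
- empty_rack: Fixed rack like the full one, 334 x 112 mm: four empty grey bays in a row, 68 mm square inside, rims 24 mm and floors 10 mm above the table, end blocks 32 mm. Origin: middle of the row, on the table; x across the row, +y along it to the green end block. Bay centres: x = 0, y = +114 (next to the green block), +38, -38, -114 mm (next to the plain wooden block).
- mug: White mug, 78 mm across (116 mm with its handle), 97 mm tall, a bystander beside the work. Origin: centre of its underside.

How it is judged:
By the outcome, as a careful person would: the job done as asked, in the order asked, and still so for the second after the job is handed in, with the robot touching nothing.
It also fails if it takes over 101 s, if anything falls off the work surface, if the arm or the gripper's body presses on something with over 40 N, if the wrist force passes 120 N, or if a joint passes its speed limit or range.

### The arm

A 7-joint arm with a two-finger parallel gripper is mounted at the origin on a cart in front of the work surface, level with it; the furniture and walls round the work are solid. World frame = base frame: x ahead of the robot, y to its left, z up, the work surface at z = 0. Lengths are in m, angles in rad, forces in N, time in s.
With the tool pointing down it reaches from about 0.4 to 0.875 m from the base axis. Payload 19.3 kg.
Tool frame: the origin (TCP) lies where the fingers leave the gripper's body, on its centre line; the fingertips stand bot.tip_reach ahead of it and the grasp point (between the pads) lies 54 mm ahead of it (bot.tip_reach is the distance from the TCP to the fingertips, in m); z points along the fingers, y is the line along which they close (so a half turn about z gives the same grasp; the last joint's range is limited). The gripper opens to 85 mm and grips with 20 to 120 N. Pads are 22 mm wide; open, the fingers measure 114 mm over their backs; the gripper's body (76 mm by 85 mm) begins 54 mm behind the grasp point. The pads swing forward as they close: fully open they stand 13 mm farther back than shut.
Start: joints at [-1.209, 0.521, -0.036, 1.599, 0.021, 1.021, -0.113], TCP at [0.262, 0.568, 0.304] pointing down, gripper open.
Joint ranges: [-2.91, 2.91], [-0.3, 2.13], [-1.5, 1.42], [0.17, 2.43], [-1.26, 4.41], [0.16, 1.93], [-2.52, 2.52]. Speed limits (rad/s): [1.89, 1.89, 2.39, 2.39, 3.01, 3.01, 3.01].

### API

Orientations are given as [roll, pitch, yaw] about the fixed x, y, z axes, in that order (R = Rz(yaw) Ry(pitch) Rx(roll)).
In Python, from workcell import bot gives the robot as it stands. The module is installed in compiled form; this text tells all that it offers.
- The arm moves only by the shell command python3 -m jog 'ROWS' [FORCE]. ROWS is JSON, a list that holds one entry, the list of rows, each a list of 7 numbers: the shift along the tool's x, y, z in mm, then the turn, a rotation vector about the tool's x, y, z in rad, then the opening, from 0 (shut) to 1 (fully open). In form: [[[tx, ty, tz, wx, wy, wz, fingers], ...]]. A call has 1 to 5 rows; each row shifts and turns the commanded pose from where the row before left it, along the tool's axes as they then stand; what a row does not reach is not made up. A row lasts 1/10 s, in which the tool goes at most 50 mm and 8.59 degrees, less where a joint would pass 70% of its speed; a pose out of reach is approached as far as the arm can. A call is refused whole if a number of a shift passes 50 or a number of a turn 0.15, either way. A call with a gripper value outside its range is refused whole. The fingers move at their own pace and stop on an object; FORCE is the grip in N (left out, the last holds). Time passes only in rows, so rows that do not move let the fingers close. It gives the time, the measured TCP pose, the force, the opening and the grip force at its end, in the units of the state.
- bot.observe(): the state, without advancing time (a new reading comes with each control period).
- bot.grab_frame(name): name is "scene" or "top" or "wrist"; returns a dict with "img" (384x512x3 uint8, red, green, blue), "intrinsics" (3x3 intrinsics, pixels), "k1" (the pictures are not rectified: a ray, as slopes to the right and down, at radius r is drawn at 1 + k1 r^2 times it, then the intrinsics apply), "R" (3x3) and "t" (3): a world point X has camera coordinates R X + t; the wrist camera has in their place "tool_from_camera" (4x4, takes a point from camera to tool coordinates, whose origin is the TCP and whose axes are the flange's). Camera axes: x right, y down, z forward; pixel columns grow to the right and rows downward; lengths in m; the calibration is good to about 2 mm. A picture is of the moment at which its call begins: read the wrist's pose just before it. There is no depth.
- bot.job_done(): hands the job in; it is judged then, once.
Trained networks look in a picture, given as the dict that the camera call returned (one of the last four; its "shot" number tells which), for a name from the list of things; names that differ only in an ending like _2 or _b are one class to them, and where a whole thing is asked for, a point or a joint stands for the part that bears it (a point fixed in the world has none). Each returns a list of dicts, best first, with "conf" (0 to 1); they miss things now and then, are a little off and sometimes report something else, mostly with a low value. They report only what shows in the picture. A call takes as long as a camera call.
- bot.trace(query, picture): "region" (384x512 bool, what is visible of it).
- bot.spot_point(query, picture): "xyz" ([x, y, z] in m, in world coordinates, good to about 4 mm: a listed point, or the origin of a listed thing).
The state is a dict: "clock": time; "qpos": joint angles; "qd": joint speeds; "joint_efforts": joint torques, N m; "position": TCP position; "tool_rot": TCP orientation; "force": force on the tool from outside, world axes, zero at the start; "moment": the same for the moment, N m; "grip_width": finger opening in m; "finger_force": force on a finger pad.
Only numpy, scipy, OpenCV 4.12 (cv2) and the standard library are available. Lean on these libraries where they do the work, as an engineer would, in place of code of your own. Each camera call takes 0.05 s, during which the arm holds its last target. There are 200 camera calls.

## Working session

There is one attempt and no reset: what is moved stays moved. The work goes in short steps, Python scripts to look and compute and a shell command to move; the robot and the scene stay as the last step left them, time stands still between calls to the robot, and variables do not carry over. Pictures are saved under pics/ and viewed, at most 14 in all, crops included, and the job is handed in when it is done.

```bash
mkdir -p pics; cat > h.py <<'E'
from workcell import bot
import numpy as np, cv2
def save(n,f): cv2.imwrite(f'pics/{n}.png',f['img'][:,:,::-1])
E
python3 - <<'E'
from h import *
np.set_printoptions(precision=4,suppress=True)
s=bot.observe(); print(s['clock'],s['position'],s['tool_rot'],s['grip_width'],bot.tip_reach)
fs=[]
for c in ['scene','top']:
    f=bot.grab_frame(c); save(c+'0',f); fs.append(f)
    print(c,f['intrinsics'],f['k1'],f['R'],f['t'])
    for q in ['bottle_black_center','bottle_red_center','bottle_blue_center','bottle_yellow_center','bay_black','bay_red','bay_blue','bay_yellow','empty_rack','mug']:
        r=bot.spot_point(q,f); print(q,[(np.round(d['xyz'],4),round(d['conf'],2)) for d in r[:2]])
cv2.imwrite('pics/both.png',np.hstack([cv2.resize(f['img'][:,:,::-1],(400,300)) for f in fs]))
print(bot.observe()['clock'])
E
```

```text
0.0 [0.2615 0.5674 0.3033] [-3.1405  0.0001  2.7098] 0.08546944122512666 0.0726
scene [[405.0964   0.     254.5311]
 [  0.     405.0964 190.0403]
 [  0.       0.       1.    ]] -0.030036059049633936 [[ 0.8718 -0.4899  0.0004]
 [-0.3131 -0.5577 -0.7688]
 [ 0.3769  0.67   -0.6395]] [-0.4749  0.156   1.1187]
bottle_black_center [(array([0.4832, 0.0935, 0.06  ]), 0.92)]
bottle_red_center [(array([0.4731, 0.1687, 0.0666]), 0.64)]
bottle_blue_center [(array([0.467 , 0.3188, 0.0612]), 0.73)]
bottle_yellow_center [(array([0.4712, 0.2466, 0.0614]), 0.58)]
bay_black [(array([0.482 , 0.0917, 0.0102]), 0.59)]
bay_red [(array([0.4766, 0.1694, 0.0036]), 0.45)]
bay_blue [(array([0.4648, 0.3242, 0.0083]), 0.69)]
bay_yellow [(array([0.4707, 0.2394, 0.0061]), 0.43)]
empty_rack [(array([ 0.4686, -0.2244, -0.0033]), 0.88)]
mug [(array([ 0.4864, -0.502 ,  0.0035]), 0.79)]
top [[416.4924   0.     261.1811]
 [  0.     416.4924 189.2965]
 [  0.       0.       1.    ]] 0.03668417978005771 [[-0.0268 -0.9996  0.0017]
 [-0.9909  0.0264 -0.1316]
 [ 0.1315 -0.0052 -0.9913]] [-0.0986  0.4649  1.5649]
bottle_black_center [(array([0.4825, 0.093 , 0.0664]), 0.5)]
bottle_red_center []
bottle_blue_center [(array([0.477 , 0.1689, 0.0049]), 0.73), (array([0.4665, 0.3183, 0.0595]), 0.66)]
bottle_yellow_center [(array([0.4716, 0.2439, 0.0609]), 0.64), (array([ 0.468 , -0.2209, -0.0019]), 0.46)]
bay_black [(array([0.4769, 0.0934, 0.005 ]), 0.71)]
bay_red [(array([0.474 , 0.1653, 0.0057]), 0.61), (array([0.4711, 0.1672, 0.059 ]), 0.27)]
bay_blue [(array([0.4647, 0.3181, 0.0088]), 0.5)]
bay_yellow [(array([0.4722, 0.2463, 0.0038]), 0.72), (array([0.4666, 0.3163, 0.0054]), 0.19)]
empty_rack [(array([ 0.4722, -0.2251, -0.0011]), 0.76), (array([0.4802, 0.0902, 0.0054]), 0.54)]
mug [(array([ 0.4911, -0.5008, -0.0022]), 0.75)]
1.1
```

View pics/top0.png

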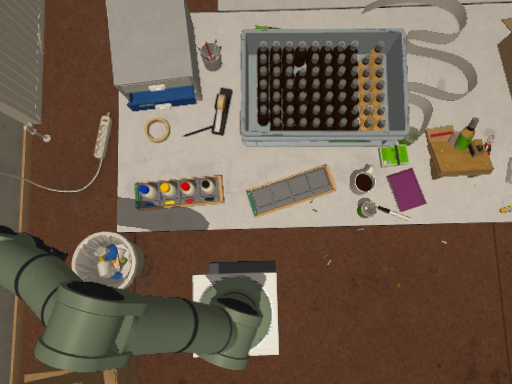

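View pics/scene0.png

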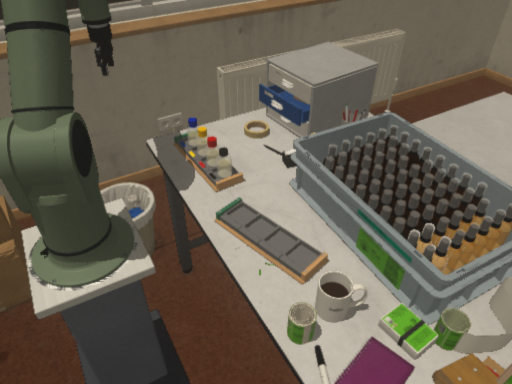

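Blue-cap end of the full rack seems to be the green end (137,195 in top); the empty rack's green end is at (251,203). Confirming with a zoom and fitting the rack yaws.

```bash
cat >> h.py <<'E'
def ray(f,u,v,z):
    K=f['intrinsics']; p=np.array([(u-K[0,2])/K[0,0],(v-K[1,2])/K[1,1]]); q=p.copy()
    for _ in range(10): q=p/(1+f['k1']*(q@q))
    R=np.array(f['R']); d=R.T@np.array([q[0],q[1],1]); o=-R.T@np.array(f['t'])
    return o+d*(z-o[2])/d[2]
def rect(f,m,z):
    c=max(cv2.findContours(m.astype(np.uint8),0,1)[0],key=cv2.contourArea)[:,0]
    P=np.array([ray(f,u,v,z)[:2] for u,v in c],np.float32)
    return cv2.minAreaRect(P*1000)
def go(x,y,z,yaw):
    "print turn about tool z, then shifts (mm) after the turn"
    s=bot.observe(); p=np.array(s['position']); yw=s['tool_rot'][2]
    t=-(yaw-yw); t=(t+np.pi)%(2*np.pi)-np.pi
    d=(np.array([x,y,z])-p)*1000
    X=np.array([np.cos(yaw),np.sin(yaw),0]);Y=np.array([np.sin(yaw),-np.cos(yaw),0])
    print('clock',round(s['clock'],2),'pos',np.round(p,4),'rpy',np.round(s['tool_rot'],3),'TURN',round(t,3),'TX,TY,TZ',np.round([d@X,d@Y,-d[2]],1))
E
python3 - <<'E'
from h import *
fs={}
for c in ['scene','top']:
    f=bot.grab_frame(c); fs[c]=f
    r=bot.trace('empty_rack',f)
    for d in r[:2]: print(c,d['conf'],d['region'].sum(),rect(f,d['region'],0.022))
    for q in ['bottle_black_center','bottle_red_center','bottle_blue_center','bottle_yellow_center','empty_rack']:
        print(q,[(np.round(d['xyz'],4),round(d['conf'],2)) for d in bot.spot_point(q,f)[:2]])
a=fs['top']['img'][155:225,125:345,::-1]; b=fs['scene']['img'][110:285,150:340,::-1]
a=cv2.resize(a,None,fx=3.6,fy=3.6,interpolation=2)
b=cv2.resize(b,(350,322))
o=np.zeros((a.shape[0]+322,800,3),np.uint8); o[:a.shape[0],:a.shape[1]]=a; o[a.shape[0]:,:350]=b
cv2.imwrite('pics/z.png',o)
# top-view corners by zoom scale
E
```

```text
scene 0.88 3774 ((452.7012939453125, -232.83230590820312), (122.64071655273438, 344.330078125), 17.878938674926758)
scene 0.72 284 ((488.9875793457031, 300.1800231933594), (195.64561462402344, 44.8167839050293), 61.343048095703125)
bottle_black_center [(array([0.4874, 0.0918, 0.0613]), 0.92)]
bottle_red_center [(array([0.4725, 0.1682, 0.0649]), 0.67)]
bottle_blue_center [(array([0.4825, 0.0951, 0.0584]), 0.64), (array([0.4669, 0.3222, 0.0566]), 0.63)]
bottle_yellow_center [(array([0.4729, 0.2447, 0.0603]), 0.87)]
empty_rack [(array([ 0.4681, -0.2268, -0.0027]), 0.93)]
top 0.57 2493 ((456.183837890625, -227.171875), (114.2796859741211, 335.47802734375), 16.57220458984375)
bottle_black_center [(array([0.4805, 0.0935, 0.0628]), 0.59)]
bottle_red_center [(array([ 4.674e-01, -2.240e-01,  3.000e-04]), 0.64), (array([0.4739, 0.1686, 0.0576]), 0.43)]
bottle_blue_center [(array([0.4644, 0.3197, 0.0591]), 0.69)]
bottle_yellow_center [(array([0.4685, 0.2427, 0.0599]), 0.5)]
empty_rack [(array([ 0.4672, -0.2218, -0.0018]), 0.95)]
```

View pics/z.png

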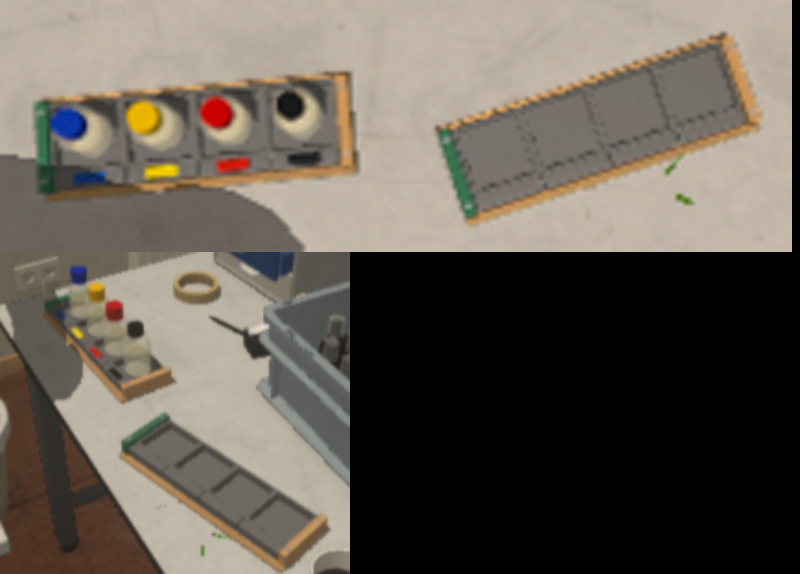

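The zoom shows the green end blocks at left in both racks. The full rack from green is blue (68,123), yellow, red, black. So blue goes to y=-114, yellow to -38, red to +38 and black to +114 in the empty rack. I turn first, then shift over blue.

```bash
python3 - <<'E'
from h import *
f=bot.grab_frame('top')
print('row centre',ray(f,125+600/3.6,155+122/3.6,0.024))
go(0.465,0.319,0.25,1.641)
E
python3 -m jog '[[[0,0,0,0,0,0.14,1],[0,0,0,0,0,0.14,1],[0,0,0,0,0,0.14,1],[0,0,0,0,0,0.14,1],[0,0,0,0,0,0.14,1]]]' 40
python3 -m jog '[[[0,0,0,0,0,0.14,1],[0,0,0,0,0,0.14,1],[0,0,0,0,0,0.09,1]]]'
python3 -c "
from h import *
go(0.465,0.319,0.25,1.641)"
```

```text
row centre [ 0.4614842  -0.22831257  0.024     ]
clock 1.85 pos [0.2616 0.5676 0.3039] rpy [-3.142  0.     2.71 ] TURN 1.069 TX,TY,TZ [-262.3  185.4   53.9]
clock: 2.35
position: [0.2616, 0.5676, 0.3039]
tool_rot: [3.142, -0.0, 2.004]
force: [-1.0, 0.3, -0.7]
grip_width: 0.0854
finger_force: 0.0
clock: 2.65
position: [0.2615, 0.5677, 0.3039]
tool_rot: [3.142, -0.0, 1.634]
force: [0.2, -0.6, 0.5]
grip_width: 0.0854
finger_force: 0.0
clock 2.65 pos [0.2615 0.5677 0.3039] rpy [ 3.142 -0.     1.634] TURN -0.007 TX,TY,TZ [-262.3  185.6   53.9]
```

```bash
python3 -m jog '[[[-33,23,6,0,0,0,1],[-33,23,6,0,0,0,1],[-33,23,6,0,0,0,1],[-33,23,6,0,0,0,1],[-33,23,6,0,0,0,1]]]' >/dev/null
python3 -m jog '[[[-33,23,8,0,0,0,1],[-33,23,8,0,0,0,1],[-32,24,8,0,0,0,1]]]'
python3 - <<'E'
from h import *
s=bot.observe(); f=bot.grab_frame('wrist'); save('w1',f); T=np.array(f['tool_from_camera']); print(T)
for q in ['bottle_blue_center','bottle_yellow_center','bay_blue','bay_yellow']:
    print(q,[(np.round(d['xyz'],4),round(d['conf'],2)) for d in bot.spot_point(q,f)[:2]])
go(0.465,0.319,0.122,1.641)
E
```

```text
clock: 3.45
position: [0.4651, 0.3166, 0.2498]
tool_rot: [3.141, -0.0, 1.64]
force: [0.4, 0.6, -0.2]
grip_width: 0.0853
finger_force: 0.0
[[-2.55585121e-04 -9.65240352e-01 -2.61363728e-01  6.54666445e-02]
 [ 9.99999860e-01 -3.68027870e-04  3.81270447e-04  8.10963232e-04]
 [-4.64206756e-04 -2.61363594e-01  9.65240310e-01 -6.96004086e-02]
 [ 0.00000000e+00  0.00000000e+00  0.00000000e+00  1.00000000e+00]]
bottle_blue_center [(array([0.4676, 0.3204, 0.0589]), 0.61)]
bottle_yellow_center [(array([0.4759, 0.2409, 0.0615]), 0.81)]
bay_blue []
bay_yellow []
clock 3.7 pos [0.464  0.3184 0.2499] rpy [-3.141 -0.     1.64 ] TURN -0.001 TX,TY,TZ [  0.5   1.  127.9]
```

View pics/w1.png

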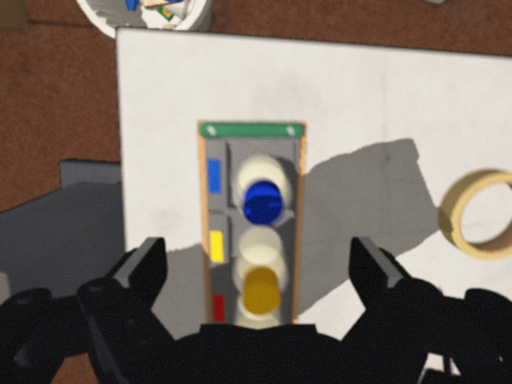

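Wrist view: green block at the far end (252,130), blue cap at (263,203), yellow cap at (261,290); rack well aligned. I measure the cap position by ray.

```bash
cat >> h.py <<'E'
from scipy.spatial.transform import Rotation as Ro
def wrist():
    s=bot.observe(); f=bot.grab_frame('wrist'); T=np.array(f['tool_from_camera'])
    R=Ro.from_euler('xyz',s['tool_rot']).as_matrix()@T[:3,:3]
    o=np.array(s['position'])+Ro.from_euler('xyz',s['tool_rot']).as_matrix()@T[:3,3]
    f['R']=R.T; f['t']=-R.T@o; return f
E
python3 - <<'E'
from h import *
f=wrist(); print('blue top',ray(f,263,203,0.112)); print('yel top',ray(f,261,291,0.112))
print('bay corners', [np.round(ray(f,u,v,.024)[:2],4) for u,v in [(207,137),(302,137)]])
go(0.465,0.319,0.122,1.641)
E
```

```text
blue top [0.46867195 0.31898031 0.112     ]
yel top [0.47236777 0.24757519 0.112     ]
bay corners [array([0.4137, 0.354 ]), array([0.5047, 0.3602])]
clock 3.75 pos [0.4637 0.3189 0.25  ] rpy [-3.141e+00 -1.000e-03  1.641e+00] TURN -0.0 TX,TY,TZ [ -0.    1.3 128. ]
```

```bash
python3 -m jog '[[[0,4,26,0,0,0,1],[0,0,40,0,0,0,1],[0,0,40,0,0,0,1],[0,0,22,0,0,0,1],[0,0,0,0,0,0,1]]]'
python3 -m jog '[[[0,0,0,0,0,0,0.4],[0,0,0,0,0,0,0.4],[0,0,0,0,0,0,0.4],[0,0,0,0,0,0,0.4],[0,0,0,0,0,0,0.4]]]' 50
```

```text
clock: 4.25
position: [0.4664, 0.3187, 0.1194]
tool_rot: [-3.138, 0.002, 1.642]
force: [0.3, 0.4, 0.1]
grip_width: 0.0855
finger_force: 0.0
clock: 4.75
position: [0.4686, 0.319, 0.1236]
tool_rot: [3.14, -0.002, 1.64]
force: [-3.1, 0.2, 10.4]
grip_width: 0.0492
finger_force: 49.8
```

```bash
python3 -m jog '[[[0,0,-15,0,0,0,0.3],[0,0,-35,0,0,0,0.3],[0,0,-40,0,0,0,0.3],[0,0,-40,0,0,0,0.3],[0,0,-20,0,0,0,0.3]]]'
python3 -c "
from h import *
go(0.502,-0.333,0.272,1.868)"
```

```text
clock: 5.25
position: [0.4689, 0.3184, 0.2768]
tool_rot: [3.138, -0.003, 1.639]
force: [0.5, -0.5, -2.3]
grip_width: 0.049
finger_force: 52.5
clock 5.25 pos [0.4689 0.3184 0.2768] rpy [ 3.138e+00 -3.000e-03  1.639e+00] TURN -0.229 TX,TY,TZ [-632.6 -159.1    4.8]
```

```bash
python3 -m jog '[[[0,0,0,0,0,-0.115,0.3],[0,0,0,0,0,-0.115,0.3],[-30,-8,0,0,0,0,0.3],[-42,-11,0,0,0,0,0.3],[-42,-11,0,0,0,0,0.3]]]' >/dev/null
python3 -m jog '[[[-42,-11,0,0,0,0,0.3],[-42,-11,0,0,0,0,0.3],[-42,-11,0,0,0,0,0.3],[-42,-11,0,0,0,0,0.3],[-42,-11,0,0,0,0,0.3]]]'
python3 -m jog '[[[-42,-11,0,0,0,0,0.3],[-42,-11,0,0,0,0,0.3],[-42,-11,0,0,0,0,0.3],[-20,-5,0,0,0,0,0.3],[0,0,0,0,0,0,0.3]]]'
python3 - <<'E'
from h import *
f=wrist(); save('w2',f)
for d in bot.trace('empty_rack',f)[:1]: print(d['conf'],rect(f,d['region'],0.022))
print([(np.round(d['xyz'],4),round(d['conf'],2)) for d in bot.spot_point('empty_rack',f)[:2]])
go(0.502,-0.333,0.272,1.868)
E
```

```text
clock: 6.25
position: [0.4822, -0.0182, 0.2735]
tool_rot: [3.14, 0.0, 1.87]
force: [0.8, -0.1, -2.4]
grip_width: 0.049
finger_force: 52.6
clock: 6.75
position: [0.4886, -0.1704, 0.2734]
tool_rot: [3.14, 0.002, 1.865]
force: [-0.2, 0.6, -1.9]
grip_width: 0.0488
finger_force: 52.6
0.92 ((443.8121337890625, -161.44021606445312), (106.97442626953125, 201.6617889404297), 16.71654510498047)
[(array([ 0.471 , -0.2246, -0.004 ]), 0.56)]
clock 6.9 pos [ 0.4891 -0.1664  0.2727] rpy [ 3.141 -0.     1.87 ] TURN 0.002 TX,TY,TZ [-163.1  -36.5    0.7]
```

View pics/w2.png

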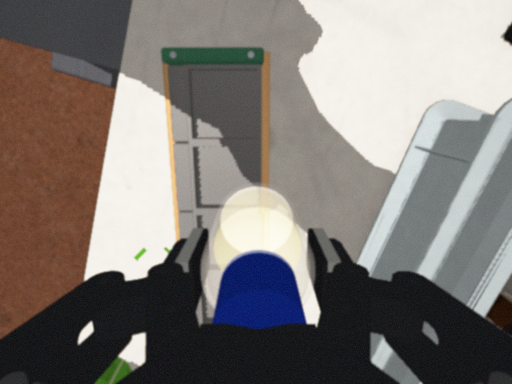

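Wrist view: green block at (213,56), bays 1 and 2 clear, with dividers at rows ~140 and ~208 and bay columns ~192-262. I fit the rack frame with these.

```bash
python3 - <<'E'
from h import *
f=wrist()
im=f['img'][40:240,150:290,::-1]; cv2.imwrite('pics/w2c.png',cv2.resize(im,None,fx=3,fy=3,interpolation=2))
a=np.radians(16.8); X=np.array([np.cos(a),np.sin(a)]);Y=np.array([-X[1],X[0]])
for n,u,v in [('gl',163,64),('gr',264,64),('d1l',176,143),('d1r',262,138),('d2l',178,211),('d2r',266,206),('b1 il',190,68),('b1 ir',261,68),('b2 ir',265,205),('b2 il',197,205)]:
    p=ray(f,u,v,.024)[:2]; q=p-[.469,-.224]; print(n,np.round(p,4),'rack mm',np.round([q@X*1000,q@Y*1000],1))
E
```

```text
gl [ 0.3704 -0.091 ] rack mm [-55.9 155.9]
gr [ 0.4645 -0.062 ] rack mm [ 42.5 156.4]
d1l [ 0.4001 -0.162 ] rack mm [-48.1  79.3]
d1r [ 0.4839 -0.1308] rack mm [41.2 84.9]
d2l [ 0.4192 -0.2341] rack mm [-50.6   4.8]
d2r [ 0.5102 -0.2   ] rack mm [46.3 11.1]
b1 il [ 0.3965 -0.0868] rack mm [-29.8 152.3]
b1 ir [ 0.4628 -0.0664] rack mm [ 39.6 152.7]
b2 ir [ 0.5088 -0.1992] rack mm [45.2 12.2]
b2 il [ 0.4375 -0.2212] rack mm [-29.3  11.8]
```

View pics/w2c.png

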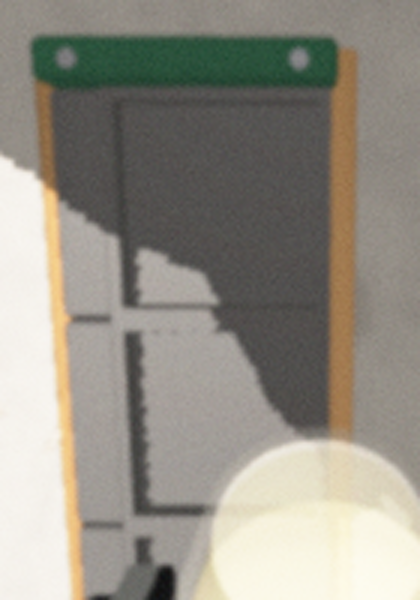

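```bash
python3 -m jog '[[[-32,-7,0,0,0,0,0.3],[-42,-9,0,0,0,0,0.3],[-42,-9,0,0,0,0,0.3],[-42,-9,0,0,0,0,0.3],[-5,-1,0,0,0,0,0.3]]]'>/dev/null
python3 -m jog '[[[0,0,20,0,0,0,0.3],[0,0,40,0,0,0,0.3],[0,0,40,0,0,0,0.3],[0,0,30,0,0,0,0.3],[0,0,8,0,0,0,0.3]]]'
python3 - <<'E'
from h import *
for _ in range(3): bot.grab_frame('wrist'); go(0.504,-0.3326,0.1225,1.864)
E
```

```text
clock: 7.95
position: [0.5032, -0.3311, 0.1313]
tool_rot: [-3.139, -0.003, 1.871]
force: [-1.0, -0.3, -2.0]
grip_width: 0.0486
finger_force: 52.5
clock 8.0 pos [ 0.5034 -0.3317  0.1319] rpy [-3.139e+00 -3.000e-03  1.871e+00] TURN 0.007 TX,TY,TZ [-1.1  0.3  9.4]
clock 8.05 pos [ 0.5038 -0.3323  0.1337] rpy [-3.141e+00 -1.000e-03  1.871e+00] TURN 0.007 TX,TY,TZ [-0.3  0.1 11.2]
clock 8.1 pos [ 0.5043 -0.3329  0.1349] rpy [3.141 0.    1.871] TURN 0.007 TX,TY,TZ [ 0.3 -0.2 12.4]
```

```bash
python3 -m jog '[[[0,0,4,0,0,0,0.3],[0,0,3,0,0,0,0.3],[0,0,2,0,0,0,0.3],[0,0,0,0,0,0,0.3]]]'
python3 -m jog '[[[0,0,1,0,0,0,0.3],[0,0,1,0,0,0,0.3]]]'
python3 - <<'E'
from h import *
f=bot.grab_frame('scene'); g=bot.grab_frame('top')
a=cv2.resize(f['img'][170:330,190:350,::-1],(400,400),interpolation=2)
b=cv2.resize(g['img'][140:220,250:390,::-1],(400,229),interpolation=2)
o=np.zeros((400,800,3),np.uint8);o[:,:400]=a;o[:229,400:]=b
cv2.imwrite('pics/p1.png',o)
E
```

```text
clock: 8.5
position: [0.5038, -0.3332, 0.1251]
tool_rot: [3.141, 0.0, 1.87]
force: [0.2, -0.7, -2.2]
grip_width: 0.0486
finger_force: 52.5
clock: 8.7
position: [0.5038, -0.3336, 0.1236]
tool_rot: [3.141, 0.001, 1.869]
force: [-7.1, 2.5, 25.6]
grip_width: 0.049
finger_force: 55.1
```

View pics/p1.png

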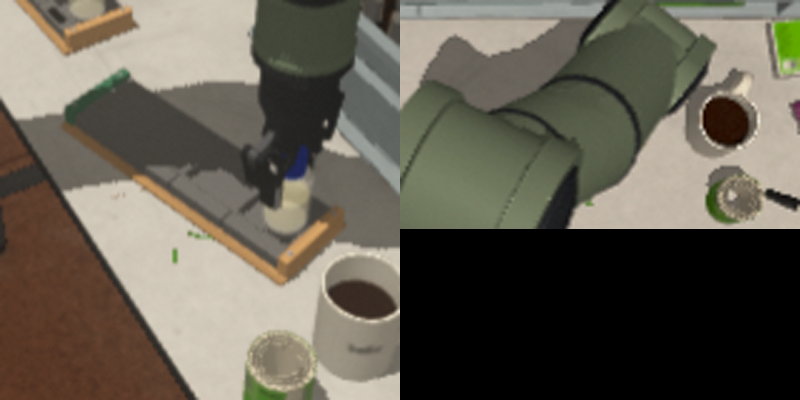

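The crop shows blue upright in the bay next to the plain block (around 288,215); contact came at the expected height. I release it and retreat.

```bash
python3 -m jog '[[[0,0,-0.5,0,0,0,0.6],[0,0,0,0,0,0,1],[0,0,0,0,0,0,1],[0,0,0,0,0,0,1],[0,0,0,0,0,0,1]]]'
python3 -m jog '[[[0,0,-20,0,0,0,1],[0,0,-40,0,0,0,1],[0,0,-45,0,0,0,1],[0,0,-22,0,0,0,1]]]'
python3 - <<'E'
from h import *
f=wrist()
print([(np.round(d['xyz'],4),round(d['conf'],2)) for d in bot.spot_point('bottle_blue_center',f)[:2]])
go(0.472,0.2455,0.252,1.641)
E
```

```text
clock: 9.3
position: [0.5037, -0.3332, 0.1234]
tool_rot: [3.142, 0.0, 1.87]
force: [0.4, -0.2, -0.3]
grip_width: 0.0855
finger_force: 0.0
clock: 9.7
position: [0.5042, -0.3338, 0.2539]
tool_rot: [3.139, 0.003, 1.869]
force: [0.7, 0.0, 0.4]
grip_width: 0.0856
finger_force: 0.0
[]
clock 9.8 pos [ 0.5046 -0.3339  0.2537] rpy [3.138 0.004 1.87 ] TURN 0.229 TX,TY,TZ [580.2   8.1   1.7]
```

```bash
python3 -m jog '[[[0,0,0,0,0,0.115,1],[0,0,0,0,0,0.115,1],[40,0,0,0,0,0,1],[45,1,0,0,0,0,1],[45,1,0,0,0,0,1]]]'>/dev/null
python3 -m jog '[[[45,1,0,0,0,0,1],[45,1,0,0,0,0,1],[45,1,0,0,0,0,1],[45,1,0,0,0,0,1],[45,1,0,0,0,0,1]]]'>/dev/null
python3 -m jog '[[[45,1,0,0,0,0,1],[45,0,0,0,0,0,1],[45,0,0,0,0,0,1],[45,0,0,0,0,0,1],[0,0,0,0,0,0,1]]]'
python3 - <<'E'
from h import *
for i in range(2): f=wrist()
hsv=cv2.cvtColor(f['img'],cv2.COLOR_RGB2HSV)
for d in bot.trace('bottle_yellow_center',f)[:2]:
    print(d['conf'],d['region'].sum())
m=cv2.inRange(hsv,(18,140,90),(32,255,255)); n,l,st,ce=cv2.connectedComponentsWithStats(m)
for i in range(1,n):
    if st[i,4]>150: print(st[i],ce[i],ray(f,*ce[i],0.108))
print([(np.round(d['xyz'],4),round(d['conf'],2)) for d in bot.spot_point('bottle_yellow_center',f)[:2]])
go(0.472,0.2455,0.122,1.641)
E
```

```text
clock: 11.3
position: [0.4735, 0.2071, 0.2494]
tool_rot: [-3.141, -0.001, 1.647]
force: [-0.4, -1.3, -0.2]
grip_width: 0.0856
finger_force: 0.0
0.89 3034
[203 118  14  36 464] [209.47198276 135.49568966] [0.43831603 0.24878245 0.108     ]
[ 236  129   45   46 1577] [257.82244769 151.42549144] [0.47213334 0.24031626 0.108     ]
[(array([0.4754, 0.2417, 0.0622]), 0.65)]
clock 11.5 pos [0.4748 0.2001 0.25  ] rpy [-3.141e+00  1.000e-03  1.639e+00] TURN -0.002 TX,TY,TZ [ 45.5   0.4 128. ]
```

```bash
python3 -m jog '[[[20,-1,5,0,0,0,1],[23,-1,5,0,0,0,1],[0,0,0,0,0,0,1]]]'
python3 - <<'E'
from h import *
for i in range(2): f=wrist()
hsv=cv2.cvtColor(f['img'],cv2.COLOR_RGB2HSV)
m=cv2.inRange(hsv,(18,140,90),(32,255,255)); n,l,st,ce=cv2.connectedComponentsWithStats(m)
for i in range(1,n):
    if st[i,4]>600: print(st[i],ce[i],ray(f,*ce[i],0.109))
print([(np.round(d['xyz'],4),round(d['conf'],2)) for d in bot.spot_point('bottle_yellow_center',f)[:2]])
go(0.472,0.2435,0.122,1.641)
E
```

```text
clock: 11.8
position: [0.4695, 0.2451, 0.2397]
tool_rot: [-3.141, -0.0, 1.641]
force: [-0.7, -0.7, -0.1]
grip_width: 0.0853
finger_force: 0.0
[ 238  183   44   50 1724] [259.46113689 207.95939675] [0.47193508 0.24243705 0.109     ]
[(array([0.4714, 0.241 , 0.0601]), 0.72), (array([0.4834, 0.0946, 0.0638]), 0.21)]
clock 11.95 pos [0.4702 0.2424 0.2404] rpy [-3.142e+00  1.000e-03  1.638e+00] TURN -0.003 TX,TY,TZ [  0.9   1.9 118.4]
```

```bash
python3 -m jog '[[[0,2,20,0,0,0,1],[0,0,38,0,0,0,1],[0,0,38,0,0,0,1],[0,0,21,0,0,0,1],[0,0,0,0,0,0,1]]]'
python3 -m jog '[[[0,0,0,0,0,0,0.4],[0,0,0,0,0,0,0.4],[0,0,0,0,0,0,0.4],[0,0,0,0,0,0,0.4],[0,0,0,0,0,0,0.4]]]' 50
python3 -m jog '[[[0,0,-15,0,0,0,0.3],[0,0,-35,0,0,0,0.3],[0,0,-40,0,0,0,0.3],[0,0,-40,0,0,0,0.3],[0,0,-20,0,0,0,0.3]]]'
python3 -m jog '[[[0,0,0,0,0,-0.115,0.3],[0,0,0,0,0,-0.11,0.3]]]'
python3 -c "
from h import *
go(0.482,-0.260,0.272,1.864)"
```

```text
clock: 12.45
position: [0.4712, 0.242, 0.1214]
tool_rot: [-3.138, 0.002, 1.638]
force: [-0.1, 0.3, 0.9]
grip_width: 0.0854
finger_force: 0.0
clock: 12.95
position: [0.4724, 0.2442, 0.125]
tool_rot: [3.14, -0.001, 1.64]
force: [-1.6, -1.7, 11.6]
grip_width: 0.0489
finger_force: 49.6
clock: 13.45
position: [0.4725, 0.2441, 0.2775]
tool_rot: [3.138, -0.003, 1.639]
force: [-0.5, 0.9, -3.6]
grip_width: 0.0487
finger_force: 53.0
clock: 13.65
position: [0.4719, 0.2442, 0.2751]
tool_rot: [3.139, -0.001, 1.87]
force: [-0.3, -0.4, -3.1]
grip_width: 0.0491
finger_force: 53.0
clock 13.65 pos [0.4719 0.2442 0.2751] rpy [ 3.139e+00 -1.000e-03  1.870e+00] TURN 0.006 TX,TY,TZ [-485.6 -136.     3.1]
```

```bash
python3 -m jog '[[[-30,-8,0,0,0,0,0.3],[-40,-11,0,0,0,0,0.3],[-40,-11,0,0,0,0,0.3],[-40,-11,0,0,0,0,0.3],[-40,-11,0,0,0,0,0.3]]]'>/dev/null
python3 -m jog '[[[-40,-11,0,0,0,0,0.3],[-40,-11,0,0,0,0,0.3],[-40,-11,0,0,0,0,0.3],[-40,-11,0,0,0,0,0.3],[-40,-11,0,0,0,0,0.3]]]'>/dev/null
python3 -m jog '[[[-40,-11,0,0,0,0,0.3],[-40,-12,0,0,0,0,0.3],[-16,-6,0,0,0,0,0.3],[0,0,0,0,0,0,0.3],[0,0,0,0,0,0,0.3]]]'
python3 - <<'E'
from h import *
for i in range(2): f=wrist()
print([(np.round(d['xyz'],4),round(d['conf'],2)) for d in bot.spot_point('empty_rack',f)[:2]])
save('w3',f)
go(0.482,-0.260,0.272,1.864)
E
```

```text
clock: 15.15
position: [0.4823, -0.2604, 0.2739]
tool_rot: [3.141, -0.0, 1.864]
force: [0.2, 0.7, -2.7]
grip_width: 0.0488
finger_force: 52.9
[(array([ 0.4685, -0.2233, -0.0057]), 0.78)]
clock 15.3 pos [ 0.4828 -0.2595  0.2737] rpy [ 3.141 -0.     1.866] TURN 0.002 TX,TY,TZ [-0.3 -0.9  1.7]
```

```bash
python3 -m jog '[[[0,0,20,0,0,0,0.3],[0,0,40,0,0,0,0.3],[0,0,40,0,0,0,0.3],[0,0,30,0,0,0,0.3],[0,0,8,0,0,0,0.3]]]'
python3 -m jog '[[[0,0,4,0,0,0,0.3],[0,0,3,0,0,0,0.3],[0,0,2,0,0,0,0.3],[0,0,0,0,0,0,0.3]]]'
python3 -m jog '[[[0,0,1,0,0,0,0.3],[0,0,0,0,0,0,0.3]]]'
python3 -c "
from h import *
go(0.482,-0.260,0.1225,1.864)"
```

```text
clock: 15.8
position: [0.4817, -0.2592, 0.133]
tool_rot: [-3.139, -0.003, 1.866]
force: [-0.2, -0.3, -2.7]
grip_width: 0.0487
finger_force: 52.8
clock: 16.2
position: [0.4829, -0.2606, 0.1272]
tool_rot: [3.141, 0.001, 1.865]
force: [-0.1, 0.6, -3.0]
grip_width: 0.0488
finger_force: 52.8
clock: 16.4
position: [0.4827, -0.2606, 0.1257]
tool_rot: [3.141, 0.0, 1.865]
force: [0.7, -0.6, -3.4]
grip_width: 0.0488
finger_force: 52.8
clock 16.4 pos [ 0.4827 -0.2606  0.1257] rpy [3.141 0.    1.865] TURN 0.001 TX,TY,TZ [ 0.8 -0.5  3.2]
```

```bash
python3 -m jog '[[[0,0,0.8,0,0,0,0.3],[0,0,0,0,0,0,0.3]]]'
python3 -m jog '[[[0,0,0.5,0,0,0,0.3],[0,0,0,0,0,0,0.3]]]'
```

```text
clock: 16.6
position: [0.4826, -0.2608, 0.1251]
tool_rot: [3.141, 0.0, 1.865]
force: [-1.7, 0.2, 6.3]
grip_width: 0.0488
finger_force: 53.7
clock: 16.8
position: [0.4826, -0.2609, 0.125]
tool_rot: [3.141, 0.001, 1.864]
force: [-3.3, 1.6, 16.0]
grip_width: 0.049
finger_force: 54.7
```

Contact confirmed. I release, lift and go to red.

```bash
python3 -m jog '[[[0,0,-0.5,0,0,0,0.6],[0,0,0,0,0,0,1],[0,0,0,0,0,0,1],[0,0,0,0,0,0,1],[0,0,0,0,0,0,1]]]'
python3 -m jog '[[[0,0,-20,0,0,0,1],[0,0,-40,0,0,0,1],[0,0,-40,0,0,0,1],[0,0,-15,0,0,0,1],[0,0,0,0,0,0,1]]]'>/dev/null
python3 -m jog '[[[0,0,0,0,0,0.115,1],[0,0,0,0,0,0.11,1]]]'
python3 - <<'E'
from h import *
go(0.4735,0.168,0.240,1.641)
E
```

```text
clock: 17.3
position: [0.4825, -0.2606, 0.1246]
tool_rot: [-3.142, -0.0, 1.865]
force: [-0.5, -0.5, 0.1]
grip_width: 0.0855
finger_force: 0.0
clock: 18.0
position: [0.4822, -0.2604, 0.2388]
tool_rot: [-3.141, -0.0, 1.635]
force: [0.5, 0.5, -0.5]
grip_width: 0.0851
finger_force: 0.0
clock 18.0 pos [ 0.4822 -0.2604  0.2388] rpy [-3.141 -0.     1.635] TURN -0.006 TX,TY,TZ [428.   21.3  -1.2]
```

```bash
python3 -m jog '[[[28,1,0,0,0,0,1],[40,2,0,0,0,0,1],[40,2,0,0,0,0,1],[40,2,0,0,0,0,1],[40,2,0,0,0,0,1]]]'>/dev/null
python3 -m jog '[[[40,2,0,0,0,0,1],[40,2,0,0,0,0,1],[40,2,0,0,0,0,1],[40,2,0,0,0,0,1],[40,2,0,0,0,0,1]]]'>/dev/null
python3 -m jog '[[[40,2,0,0,0,-0.006,1],[0,0,0,0,0,0,1],[0,0,0,0,0,0,1]]]'
cat >> h.py <<'E'
def cap(lo,hi,z=0.109):
    for i in range(2): f=wrist()
    m=cv2.inRange(cv2.cvtColor(f['img'],cv2.COLOR_RGB2HSV),lo,hi); n,l,st,ce=cv2.connectedComponentsWithStats(m)
    for i in range(1,n):
        if st[i,4]>600 and st[i,4]<6000: print(st[i],ce[i],ray(f,*ce[i],z))
    return f
E
python3 - <<'E'
from h import *
f=cap((0,140,70),(8,255,255)); cap((172,140,70),(180,255,255))
print([(np.round(d['xyz'],4),round(d['conf'],2)) for d in bot.spot_point('bottle_red_center',f)[:2]])
go(0.4735,0.168,0.122,1.641)
E
```

```text
clock: 19.3
position: [0.4735, 0.1683, 0.2387]
tool_rot: [-3.14, 0.001, 1.648]
force: [0.4, -0.7, -0.4]
grip_width: 0.085
finger_force: 0.0
[ 237  179   43   50 1349] [257.97553744 203.54558933] [0.47448504 0.16958417 0.109     ]
[(array([0.4747, 0.1691, 0.0609]), 0.57)]
clock 19.55 pos [0.474  0.1668 0.2395] rpy [-3.141  0.     1.644] TURN 0.003 TX,TY,TZ [  1.2  -0.5 117.5]
```

```bash
python3 -m jog '[[[1.5,0.5,20,0,0,0,1],[0,0,38,0,0,0,1],[0,0,38,0,0,0,1],[0,0,21,0,0,0,1],[0,0,0,0,0,0,1]]]'
python3 -m jog '[[[0,0,0,0,0,0,0.4],[0,0,0,0,0,0,0.4],[0,0,0,0,0,0,0.4],[0,0,0,0,0,0,0.4],[0,0,0,0,0,0,0.4]]]' 50
python3 -m jog '[[[0,0,-15,0,0,0,0.3],[0,0,-35,0,0,0,0.3],[0,0,-40,0,0,0,0.3],[0,0,-40,0,0,0,0.3],[0,0,-20,0,0,0,0.3]]]'
python3 -m jog '[[[0,0,0,0,0,-0.115,0.3],[0,0,0,0,0,-0.11,0.3]]]'
python3 -c "
from h import *
go(0.460,-0.187,0.272,1.864)"
```

```text
clock: 20.05
position: [0.4734, 0.1682, 0.1205]
tool_rot: [-3.138, 0.002, 1.645]
force: [0.4, 0.2, 1.4]
grip_width: 0.0853
finger_force: 0.0
clock: 20.55
position: [0.4749, 0.1696, 0.1241]
tool_rot: [3.14, -0.001, 1.646]
force: [-2.0, -0.8, 10.8]
grip_width: 0.0489
finger_force: 49.6
clock: 21.05
position: [0.4749, 0.1694, 0.2765]
tool_rot: [3.138, -0.002, 1.646]
force: [0.5, 0.8, -2.8]
grip_width: 0.0489
finger_force: 52.7
clock: 21.25
position: [0.4744, 0.1697, 0.2743]
tool_rot: [3.139, -0.001, 1.876]
force: [-1.2, -0.6, -1.8]
grip_width: 0.0485
finger_force: 52.7
clock 21.25 pos [0.4744 0.1697 0.2743] rpy [ 3.139e+00 -1.000e-03  1.876e+00] TURN 0.012 TX,TY,TZ [-337.3 -116.9    2.3]
```

```bash
python3 -m jog '[[[-20,-7,0,0,0,0.01,0.3],[-40,-14,0,0,0,0,0.3],[-40,-14,0,0,0,0,0.3],[-40,-14,0,0,0,0,0.3],[-40,-14,0,0,0,0,0.3]]]'>/dev/null
python3 -m jog '[[[-40,-14,0,0,0,0,0.3],[-40,-14,0,0,0,0,0.3],[-40,-14,0,0,0,0,0.3],[-37,-12,0,0,0,0,0.3],[0,0,0,0,0,0,0.3]]]'>/dev/null
python3 -m jog '[[[0,0,0,0,0,0,0.3],[0,0,0,0,0,0,0.3]]]'
python3 - <<'E'
from h import *
for i in range(2): f=wrist()
print([(np.round(d['xyz'],4),round(d['conf'],2)) for d in bot.spot_point('empty_rack',f)[:2]])
save('w4',f)
go(0.460,-0.187,0.272,1.864)
E
```

```text
clock: 22.45
position: [0.4586, -0.1865, 0.2729]
tool_rot: [3.141, -0.0, 1.861]
force: [0.7, 1.2, -1.5]
grip_width: 0.0491
finger_force: 52.7
[]
clock 22.6 pos [ 0.4589 -0.1861  0.2727] rpy [ 3.141 -0.     1.862] TURN -0.002 TX,TY,TZ [-1.1  0.8  0.7]
```

View pics/w4.png

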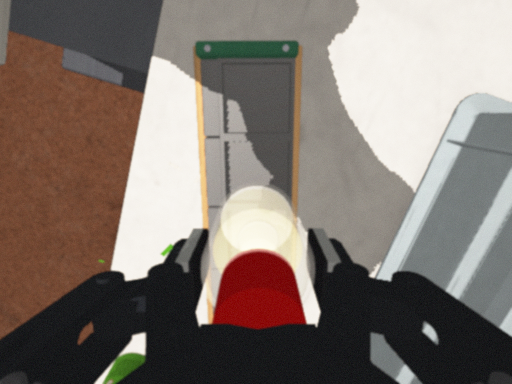

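Red held upright, with bay columns 222–293 centred on the bottle (258). I lower it.

```bash
python3 -m jog '[[[-1,0.5,20,0,0,0,0.3],[0,0,40,0,0,0,0.3],[0,0,40,0,0,0,0.3],[0,0,30,0,0,0,0.3],[0,0,8,0,0,0,0.3]]]'
python3 -m jog '[[[0,0,4,0,0,0,0.3],[0,0,3,0,0,0,0.3],[0,0,2,0,0,0,0.3],[0,0,0,0,0,0,0.3]]]'
python3 -m jog '[[[0,0,1,0,0,0,0.3],[0,0,0,0,0,0,0.3]]]'
```

```text
clock: 23.1
position: [0.4586, -0.1869, 0.1322]
tool_rot: [-3.138, -0.002, 1.862]
force: [-0.6, -0.6, -1.2]
grip_width: 0.0485
finger_force: 52.6
clock: 23.5
position: [0.46, -0.1878, 0.1264]
tool_rot: [3.14, 0.001, 1.861]
force: [-0.2, 0.4, -2.2]
grip_width: 0.0487
finger_force: 52.6
clock: 23.7
position: [0.4597, -0.1878, 0.1249]
tool_rot: [3.141, 0.0, 1.861]
force: [-0.4, -0.6, -2.6]
grip_width: 0.0489
finger_force: 52.6
```

```bash
python3 -m jog '[[[0,0,0.8,0,0,0,0.3],[0,0,0,0,0,0,0.3]]]'
python3 -m jog '[[[0,0,0.4,0,0,0,0.3],[0,0,0,0,0,0,0.3]]]'
```

```text
clock: 23.9
position: [0.4597, -0.1879, 0.1242]
tool_rot: [3.141, 0.0, 1.861]
force: [-1.8, 0.4, 6.0]
grip_width: 0.0486
finger_force: 53.7
clock: 24.1
position: [0.4597, -0.188, 0.1241]
tool_rot: [3.141, 0.0, 1.86]
force: [-3.2, 1.7, 15.8]
grip_width: 0.0492
finger_force: 54.8
```

```bash
python3 -m jog '[[[0,0,-0.4,0,0,0,0.6],[0,0,0,0,0,0,1],[0,0,0,0,0,0,1],[0,0,0,0,0,0,1],[0,0,0,0,0,0,1]]]'
python3 -m jog '[[[0,0,-20,0,0,0,1],[0,0,-40,0,0,0,1],[0,0,-40,0,0,0,1],[0,0,-15,0,0,0,1],[0,0,0,0,0,0,1]]]'>/dev/null
python3 -m jog '[[[0,0,0,0,0,0.115,1],[0,0,0,0,0,0.105,1]]]'
python3 - <<'E'
from h import *
go(0.482,0.093,0.240,1.641)
E
```

```text
clock: 24.6
position: [0.4596, -0.1878, 0.1238]
tool_rot: [-3.142, 0.0, 1.861]
force: [-0.7, -0.2, -0.1]
grip_width: 0.0853
finger_force: 0.0
clock: 25.3
position: [0.4593, -0.1877, 0.2381]
tool_rot: [-3.141, -0.0, 1.636]
force: [0.0, -0.0, 0.9]
grip_width: 0.0854
finger_force: 0.0
clock 25.3 pos [ 0.4593 -0.1877  0.2381] rpy [-3.141 -0.     1.636] TURN -0.005 TX,TY,TZ [278.4  42.3  -1.9]
```

```bash
python3 -m jog '[[[30,6,0,0,0,0,1],[40,6,0,0,0,0,1],[40,6,0,0,0,0,1],[40,6,0,0,0,0,1],[40,6,0,0,0,0,1]]]'>/dev/null
python3 -m jog '[[[40,6,0,0,0,0,1],[40,6,0,0,0,0,1],[8,0,0,0,0,0,1],[0,0,0,0,0,0,1],[0,0,0,0,0,0,1]]]'
python3 - <<'E'
from h import *
f=wrist()
for i in range(2): f=wrist()
save('w5',f)
print([(np.round(d['xyz'],4),round(d['conf'],2)) for d in bot.spot_point('bottle_black_center',f)[:2]])
go(0.482,0.093,0.122,1.641)
E
```

```text
clock: 26.3
position: [0.4818, 0.0913, 0.2383]
tool_rot: [-3.141, 0.001, 1.64]
force: [-0.2, -1.0, -0.3]
grip_width: 0.0853
finger_force: 0.0
[(array([0.4838, 0.094 , 0.0609]), 0.89)]
clock 26.5 pos [0.4821 0.0913 0.2388] rpy [-3.142  0.     1.639] TURN -0.002 TX,TY,TZ [1.700e+00 1.000e-01 1.168e+02]
```

View pics/w5.png

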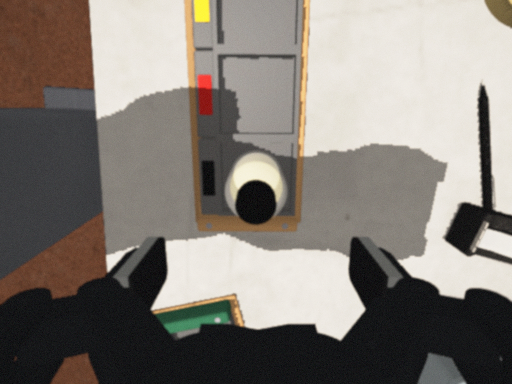

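Black cap at (256,203), almost where red's was at the same hover; I descend with a 2 mm tweak.

```bash
python3 -m jog '[[[2,0.5,20,0,0,0,1],[0,0,38,0,0,0,1],[0,0,38,0,0,0,1],[0,0,20,0,0,0,1],[0,0,0,0,0,0,1]]]'
python3 -m jog '[[[0,0,0,0,0,0,0.4],[0,0,0,0,0,0,0.4],[0,0,0,0,0,0,0.4],[0,0,0,0,0,0,0.4],[0,0,0,0,0,0,0.4]]]' 50
python3 -m jog '[[[0,0,-15,0,0,0,0.3],[0,0,-35,0,0,0,0.3],[0,0,-40,0,0,0,0.3],[0,0,-40,0,0,0,0.3],[0,0,-20,0,0,0,0.3]]]'
python3 -m jog '[[[0,0,0,0,0,-0.115,0.3],[0,0,0,0,0,-0.11,0.3]]]'
python3 -c "
from h import *
go(0.438,-0.1145,0.272,1.864)"
```

```text
clock: 27.0
position: [0.4814, 0.0934, 0.1208]
tool_rot: [-3.138, 0.001, 1.639]
force: [0.3, 0.3, 0.3]
grip_width: 0.0857
finger_force: 0.0
clock: 27.5
position: [0.4828, 0.0946, 0.1242]
tool_rot: [3.14, -0.001, 1.641]
force: [-3.4, -0.6, 11.7]
grip_width: 0.0492
finger_force: 49.6
clock: 28.0
position: [0.4829, 0.0944, 0.2765]
tool_rot: [3.138, -0.002, 1.64]
force: [0.7, -0.6, -2.4]
grip_width: 0.0488
finger_force: 52.4
clock: 28.2
position: [0.4825, 0.0949, 0.2744]
tool_rot: [3.139, -0.001, 1.871]
force: [-0.5, -0.5, -2.3]
grip_width: 0.0489
finger_force: 52.4
clock 28.2 pos [0.4825 0.0949 0.2744] rpy [ 3.139e+00 -1.000e-03  1.871e+00] TURN 0.007 TX,TY,TZ [-187.6 -103.1    2.4]
```

```bash
python3 -m jog '[[[-30,-16,0,0,0,0.006,0.3],[-40,-22,0,0,0,0,0.3],[-40,-22,0,0,0,0,0.3],[-40,-22,0,0,0,0,0.3],[-38,-21,0,0,0,0,0.3]]]'>/dev/null
python3 -m jog '[[[0,0,0,0,0,0,0.3],[0,0,0,0,0,0,0.3],[0,0,0,0,0,0,0.3]]]'
python3 -c "
from h import *
go(0.438,-0.1145,0.272,1.864)"
```

```text
clock: 29.0
position: [0.4377, -0.1143, 0.2732]
tool_rot: [3.141, -0.0, 1.861]
force: [0.2, 0.6, -1.8]
grip_width: 0.0485
finger_force: 52.5
clock 29.0 pos [ 0.4377 -0.1143  0.2732] rpy [ 3.141 -0.     1.861] TURN -0.003 TX,TY,TZ [-0.3  0.2  1.2]
```

```bash
python3 -m jog '[[[0,0,20,0,0,0,0.3],[0,0,40,0,0,0,0.3],[0,0,40,0,0,0,0.3],[0,0,30,0,0,0,0.3],[0,0,8,0,0,0,0.3]]]'
python3 -m jog '[[[0,0,4,0,0,0,0.3],[0,0,3,0,0,0,0.3],[0,0,2,0,0,0,0.3],[0,0,0,0,0,0,0.3]]]'
python3 -m jog '[[[0,0,1,0,0,0,0.3],[0,0,0,0,0,0,0.3]]]'
python3 -m jog '[[[0,0,0.7,0,0,0,0.3],[0,0,0,0,0,0,0.3]]]'
```

```text
clock: 29.5
position: [0.4367, -0.1139, 0.1326]
tool_rot: [-3.138, -0.002, 1.862]
force: [-0.3, 0.1, -1.0]
grip_width: 0.0487
finger_force: 52.4
clock: 29.9
position: [0.4379, -0.115, 0.1265]
tool_rot: [3.14, 0.0, 1.86]
force: [0.4, 0.7, -1.6]
grip_width: 0.0486
finger_force: 52.4
clock: 30.1
position: [0.4376, -0.1151, 0.1251]
tool_rot: [3.141, 0.0, 1.86]
force: [0.2, -0.2, -2.0]
grip_width: 0.0488
finger_force: 52.4
clock: 30.3
position: [0.4376, -0.1152, 0.1243]
tool_rot: [3.141, 0.0, 1.86]
force: [-0.4, -0.2, 3.1]
grip_width: 0.0488
finger_force: 53.3
```

Light contact. I release, lift and move aside for the final look.

```bash
python3 -m jog '[[[0,0,0.3,0,0,0,0.3],[0,0,0,0,0,0,0.6],[0,0,0,0,0,0,1],[0,0,0,0,0,0,1],[0,0,0,0,0,0,1]]]'
python3 -m jog '[[[0,0,-20,0,0,0,1],[0,0,-40,0,0,0,1],[0,0,-40,0,0,0,1],[0,0,-30,0,0,0,1],[0,0,-10,0,0,0,1]]]'>/dev/null
python3 -m jog '[[[40,0,0,0,0,0,1],[40,0,0,0,0,0,1],[40,0,0,0,0,0,1],[40,0,0,0,0,0,1],[40,0,0,0,0,0,1]]]'
python3 -m jog '[[[40,0,0,0,0,0,1],[40,0,0,0,0,0,1],[40,0,0,0,0,0,1],[0,0,0,0,0,0,1],[0,0,0,0,0,0,1]]]'
python3 - <<'E'
from h import *
f=bot.grab_frame('scene'); g=bot.grab_frame('top')
a=cv2.resize(f['img'][170:330,190:350,::-1],(400,400),interpolation=2)
b=cv2.resize(g['img'][140:220,240:380,::-1],(400,229),interpolation=2)
o=np.zeros((400,800,3),np.uint8);o[:,:400]=a;o[:229,400:]=b
cv2.imwrite('pics/end.png',o)
for c in 'black red yellow blue'.split():
    print(c,[(np.round(d['xyz'],4),round(d['conf'],2)) for d in bot.spot_point(f'bottle_{c}_center',f)[:1]])
E
```

```text
clock: 30.8
position: [0.4374, -0.1151, 0.1238]
tool_rot: [-3.142, 0.0, 1.86]
force: [-0.4, 0.8, 0.6]
grip_width: 0.0851
finger_force: 0.0
clock: 31.8
position: [0.3795, 0.078, 0.2635]
tool_rot: [-3.141, -0.0, 1.86]
force: [1.3, 0.5, 0.4]
grip_width: 0.0856
finger_force: 0.0
clock: 32.3
position: [0.3458, 0.192, 0.2634]
tool_rot: [-3.141, 0.001, 1.862]
force: [0.5, -0.5, 0.2]
grip_width: 0.0852
finger_force: 0.0
black [(array([ 0.4408, -0.1167,  0.0558]), 0.81)]
red [(array([ 0.4594, -0.19  ,  0.064 ]), 0.6)]
yellow []
blue [(array([ 0.5037, -0.3328,  0.0614]), 0.97)]
```

View pics/end.png

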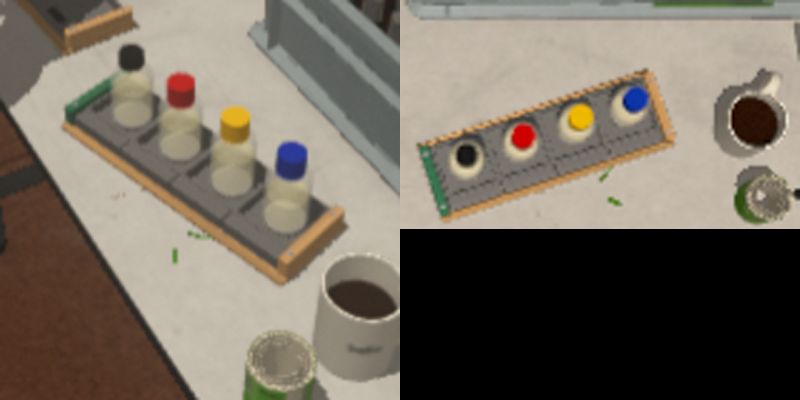

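All four bottles stand upright in their bays: black next to green, then red, yellow, and blue by the plain block. The mug is unmoved.

```bash
python3 -c "
from workcell import bot
print(bot.job_done())"
```

```text
the job is handed in; nothing more can be done
None
```

The job is handed in at about 32 s: from the empty rack's green end the bottles now stand black, red, yellow, blue, each upright on its bay floor, and the mug was not moved.

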